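Stand up the fallen bookend and close the ledger row

ROBOT

A 6-joint arm with a two-finger parallel gripper is mounted at the origin on the work surface. World frame = base frame: x ahead of the robot, y to its left, z up, the work surface at z = 0. Lengths are in m, angles in rad, forces in N, time in s.
With the tool pointing down it reaches from about 0.3 to 0.875 m from the base axis. Payload 6.4 kg.
Tool frame: the origin (TCP) lies midway between the tips of the shut fingers; the grasp point (between the pads) lies 19 mm behind it; z points along the fingers, y is the line along which they close (so a half turn about z gives the same grasp; the last joint's range is limited). The gripper opens to 85 mm and grips with 20 to 120 N. Pads are 22 mm wide; open, the fingers measure 114 mm over their backs; the gripper's body (76 mm by 85 mm) begins 54 mm behind the grasp point. The pads swing forward as they close: fully open they stand 13 mm farther back than shut.
Start: joints at [-1.307, 0.181, 1.607, -0, 1.354, -0.206], TCP at [0.26, -0.513, 0.231] pointing down, gripper open.
Joint ranges: [-2.99, 2.99], [-0.89, 2.07], [0.3, 2.58], [-1.14, 4.28], [0, 2.63], [-3.12, 3.12]. Speed limits (rad/s): [2.57, 2.57, 3.01, 3.14, 3.14, 3.14].

INTERFACE

Orientations are given as a unit quaternion [w, x, y, z].
In Python, from bench import ctrl, vision, workorder gives the robot as it stands. The module is installed in compiled form; this text tells all that it offers.
- The arm moves only by the tool servo_tool, never from a script. Its argument "steps" is a list of rows, each an object of numbers: "dx", "dy", "dz": the shift along the world's x, y, z as a fraction of full scale; "wx", "wy", "wz": the turn, a rotation vector about the world's x, y, z as a fraction of full scale. A call has exactly 5 rows; each row is the pose to reach, as a shift and turn from the pose commanded when the call began, turning the shorter way round; what a row does not reach only later rows make up. Full scale, the value 1, is 100 mm for a shift and pi rad for a turn. A row lasts 1/12 s, in which the tool goes at most 41.7 mm and 7.16 degrees, less where a joint would pass 70% of its speed; a pose out of reach is approached as far as the arm can. A call with a number of a shift or a turn outside -1 to 1 is refused whole. A call with a gripper value outside its range is refused whole. "jaw" is the opening, from 0 (shut) to 1 (fully open), set as the call begins (left out, the last holds). The fingers move at their own pace and stop on an object; the grip force is fixed at half the most. Time passes only in rows, so rows that repeat a pose let the fingers close, or fill a call up. It gives the time, the measured TCP pose, the force, the opening and the grip force at its end, in the units of the state.
- ctrl.get_obs(): the state, without advancing time (a new reading comes with each control period).
- vision.camera(name): name is "scene" or "top" or "wrist"; returns a dict with "frame" (384x512x3 uint8, red, green, blue), "vfov" (degrees; the focal length in pixels is half the picture's height over the tangent of half this angle, whatever the lens; pixels are square), "cx", "cy" (the principal point, pixels), "camera_from_world" (4x4, takes a point from world to camera coordinates). Camera axes: x right, y up, looking along -z (the intrinsics and any distortion apply to the point x, -y, -z); pixel columns grow to the right and rows downward; lengths in m; the calibration is good to about 2 mm. A picture is of the moment at which its call begins. There is no depth.
- workorder.hand_in(): hands the job in; it is judged then, once.
The state is a dict: "time_s": time; "q": joint angles; "dq": joint speeds; "joint_efforts": joint torques, N m; "eef_pos": TCP position; "eef_rot": TCP orientation; "wrist_force": force on the tool from outside, world axes, zero at the start; "torque": the same for the moment, N m; "opening": opening from 0.0 (shut) to 1.0 (fully open); "grasp_force": force on a finger pad.
Only numpy, scipy, OpenCV 4.12 (cv2) and the standard library are available. Lean on these libraries where they do the work, as an engineer would, in place of code of your own. Each camera call takes 0.05 s, during which the arm holds its last target. There are 200 camera calls.

TASK

The wooden bookend has toppled onto its back and the last ledger of the row now leans. Without picking the bookend up, push it over with the fingers so that it stands on its foot again, then push it along the desk up to the ledgers until the leaning one is upright and the bookend stands squarely and snugly against it, roughly centred on the cover. Leave the other ledgers standing where they are and do not disturb the things around.

Things in the scene. Friction and masses are not known exactly. Their poses are not given: they have to be found in the camera images.
- bookend: L-shaped wooden bookend, 0.3 to 0.6 kg: two boards 16 mm thick, 110 mm wide (x), an upright 125 mm tall and a foot. Origin: middle of the heel, the corner edge of back face and underside; it is on the desk lying or standing. z runs up the upright, y out of the back face; foot from y = 0 to -115 mm, upright from y = -16 mm to 0. At first it lies on its back, z towards the ledgers.
- foot_end (a point): middle of the bookend foot's end face (110 x 16 mm), 115 mm from the back face. At the start it points straight up, 115 mm above the desk, at the end away from the ledgers. Pushed level away from the ledgers near here (1 to 3 N) the bookend turns about its heel; past about 40 degrees it drops onto its foot by itself. Standing, a push of 2 to 5 N on this end face slides it.
- board_top (a point): middle of the top edge of the bookend's upright board, 125 mm above the heel when it stands; at the start it lies on the desk, nearest the leaning ledger. Pushed here once standing, the bookend would topple again.
- ledger_end: loose closed hardback account book, 150 mm deep, 205 mm tall, 34 mm thick, about 0.5 kg. Origin: centre of its underside; z up its height, y through its thickness towards the cabinet, x away from its spine. Last of the row; it leans about 12 degrees at the start, its top against ledger_c, its foot about 45 mm out. Pushed at the bottom towards the row it stands up.
- ledger_a: loose closed hardback account book, 150 mm deep, 205 mm tall, 34 mm thick, about 0.5 kg. Origin: centre of its underside; z up its height, y through its thickness towards the cabinet, x away from its spine. Upright, against the cabinet's side.
- ledger_b: loose closed hardback account book, 150 mm deep, 205 mm tall, 34 mm thick, about 0.5 kg. Origin: centre of its underside; z up its height, y through its thickness towards the cabinet, x away from its spine. Upright, next to ledger_a.
- ledger_c: loose closed hardback account book, 150 mm deep, 205 mm tall, 34 mm thick, about 0.5 kg. Origin: centre of its underside; z up its height, y through its thickness towards the cabinet, x away from its spine. Upright, next to ledger_b; outermost of the upright three.
- card_cabinet: heavy fixed grey steel card cabinet, 210 mm wide (its y), 260 mm deep, 220 mm tall, the stop at the far end of the row. Origin: a point on the desk 220 mm from its side face, on the row's middle line; y points along the row from bookend to cabinet, whose side face is at y = 220 mm, the three upright ledgers packed against it. Bookend and ledgers start near this line.
- calculator: bystander: black desk calculator lying flat, 125 x 170 mm, 35 mm tall at its display; origin at the centre of its underside
- stamp: bystander: rubber stamp with turned wooden handle, standing, foot 54 x 34 mm, 72 mm tall; origin at the centre of its underside
- mug: bystander: white mug, 78 mm across, 90 mm tall, handle at its +y; origin at the centre of its underside
There are look-alikes about, which are no part of the job. Of the things like the bookend, leave any that is purple; of the rest the larger one is meant.

How it is judged:
By the outcome, as a careful person would: the job done as asked, in the order asked, and still so for the second after the job is handed in, with the robot touching nothing.
It also fails if it takes over 58 s, if anything falls off the work surface, if the arm or the gripper's body presses on something with over 40 N, if the wrist force passes 120 N, or if a joint passes its speed limit or range.

## Working session

There is one attempt and no reset: what is moved stays moved. The work goes in short steps, Python scripts to look and compute and a tool call to move; the robot and the scene stay as the last step left them, time stands still between calls to the robot, and variables do not carry over. Pictures are saved under pics/ and viewed, at most 10 in all, crops included, and the job is handed in when it is done.

Besides the shell and the picture viewer there is one more tool, called after "Emit:" as name([rows], argument=value, ...), one row to a line, values as JSON. servo_tool: Moves the arm, as the interface text tells. Its arguments: {"type":"object","properties":{"steps":{"type":"array","items":{"type":"object","properties":{"dx":{"type":"number"},"dy":{"type":"number"},"dz":{"type":"number"},"wx":{"type":"number"},"wy":{"type":"number"},"wz":{"type":"number"}}}},"jaw":{"type":"number"}},"required":["steps"]}

```bash
mkdir -p pics
cat > h.py <<'E'
import numpy as np, cv2, json
from bench import ctrl, vision, workorder
def snap(n,f):
    c=vision.camera(n); cv2.imwrite(f'pics/{f}.png',cv2.cvtColor(c['frame'],cv2.COLOR_RGB2BGR))
    json.dump({k:(np.array(c[k]).tolist()) for k in c if k!='frame'},open(f'pics/{f}.json','w')); return c
def load(f): return json.load(open(f'pics/{f}.json'))
def ray(c,u,v):
    T=np.array(c['camera_from_world']);f=192/np.tan(np.radians(c['vfov'])/2)
    d=T[:3,:3].T@np.array([(u-c['cx'])/f,-(v-c['cy'])/f,-1]);o=-T[:3,:3].T@T[:3,3];return o,d
def atz(c,u,v,z): o,d=ray(c,u,v); return (o+d*(z-o[2])/d[2]).round(4)
def tri(c1,p1,c2,p2):
    o1,d1=ray(c1,*p1);o2,d2=ray(c2,*p2)
    s=np.linalg.lstsq(np.c_[d1,-d2],o2-o1,rcond=None)[0];a=o1+s[0]*d1;b=o2+s[1]*d2
    return ((a+b)/2).round(4),np.linalg.norm(a-b).round(4)
def proj(c,P):
    T=np.array(c['camera_from_world']);f=192/np.tan(np.radians(c['vfov'])/2);p=T[:3,:3]@np.array(P)+T[:3,3]
    return np.array([c['cx']+f*p[0]/-p[2],c['cy']-f*p[1]/-p[2]]).round(1)
E
python3 - <<'E'
from h import *
for n in ['scene','top']:
    c=snap(n,n+'0'); print(n,c.keys(),c['vfov'],c['cx'],c['cy'],np.round(c['camera_from_world'],3).tolist())
a=[cv2.resize(cv2.imread(f'pics/{n}0.png'),(800,600),interpolation=cv2.INTER_CUBIC) for n in ['scene','top']]
for n,i in zip(['scene','top'],a): cv2.imwrite(f'pics/{n}0b.png',i)
print(ctrl.get_obs())
E
```

```text
scene dict_keys(['frame', 'vfov', 'cx', 'cy', 'camera_from_world']) 48.04310111908981 261.4044247208678 196.29550636822165 [[-0.925, 0.38, -0.008, 0.644], [-0.363, -0.878, 0.311, 0.097], [0.111, 0.291, 0.95, -1.28], [0.0, 0.0, 0.0, 1.0]]
top dict_keys(['frame', 'vfov', 'cx', 'cy', 'camera_from_world']) 49.63022711306611 253.72874855911417 194.09138976278618 [[0.002, -1.0, 0.018, -0.135], [0.995, 0.004, 0.104, -0.641], [-0.104, 0.018, 0.994, -1.275], [0.0, 0.0, 0.0, 1.0]]
{'time_s': 0.1, 'q': array([-1.30731430e+00,  1.81475471e-01,  1.60789962e+00,  5.67012257e-06,
        1.35380389e+00, -2.06289886e-01]), 'dq': array([ 0.000209  ,  0.00071864, -0.00148756, -0.00037064,  0.00058432,
        0.00098965]), 'joint_efforts': array([ 1.47397623e-04, -4.45880949e+01, -3.52238810e+01, -3.50850778e-04,
        4.15103103e-03,  1.04835027e-05]), 'eef_pos': array([ 0.26018374, -0.51221288,  0.23047339]), 'eef_rot': array([-7.92921167e-04,  9.72540726e-01,  2.32731407e-01, -1.99113883e-05]), 'wrist_force': array([-0.46042115,  0.26815625,  0.3776654 ]), 'torque': array([ 0.02137791, -0.01475257,  0.0149583 ]), 'grasp_force': 0.0, 'opening': 1.003200198495856}
```

View pics/scene0b.png

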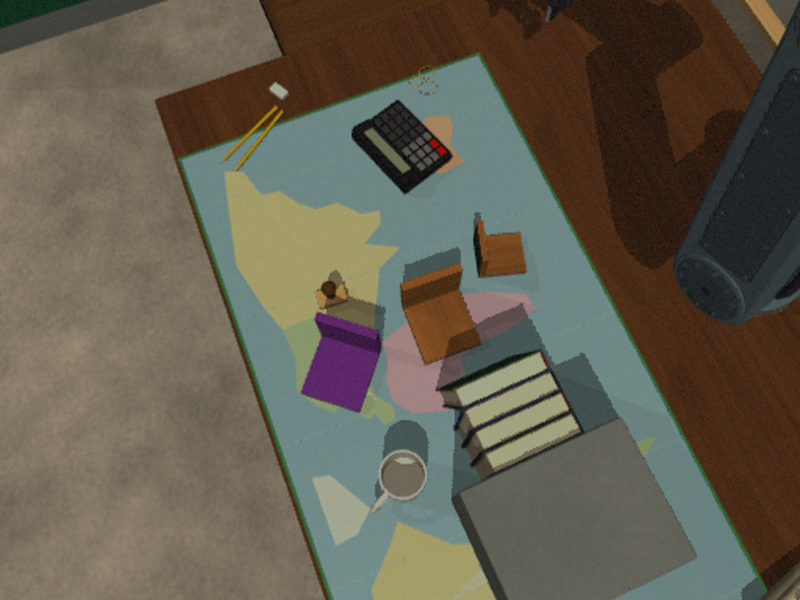

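View pics/top0b.png

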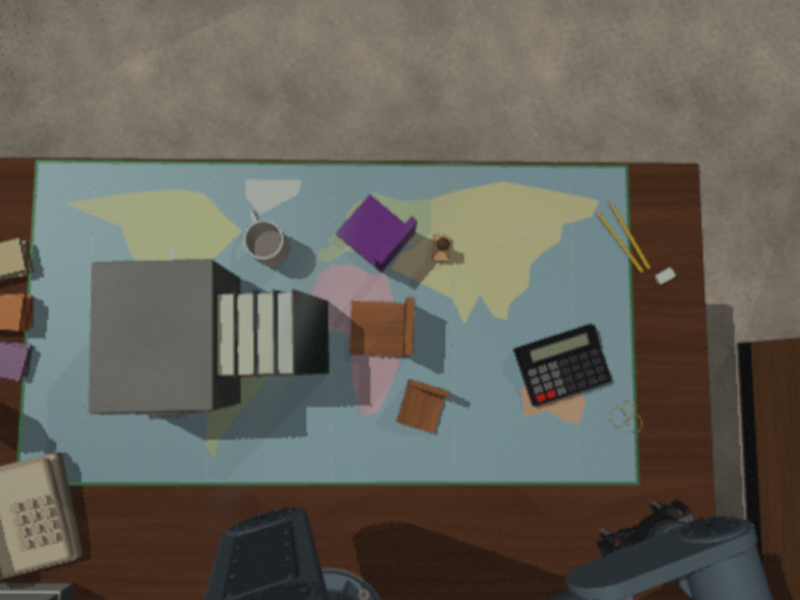

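Run:
```python
from h import *
def crop(f,o,x0,y0,x1,y1,s):
    i=cv2.resize(cv2.imread(f'pics/{f}.png')[y0:y1,x0:x1],None,fx=s,fy=s,interpolation=cv2.INTER_CUBIC)
    i=cv2.convertScaleAbs(i,alpha=1.5,beta=15)
    for x in range(x0,x1,10):
        cv2.line(i,((x-x0)*s,0),((x-x0)*s,4 if x%50 else 12),(255,255,255),1)
        if x%20==0: cv2.putText(i,str(x),((x-x0)*s,22),0,.35,(255,255,255),1)
    for y in range(y0,y1,10):
        cv2.line(i,(0,(y-y0)*s),(4,(y-y0)*s),(255,255,255),1)
        if y%20==0: cv2.putText(i,str(y),(6,(y-y0)*s+4),0,.35,(255,255,255),1)
    cv2.imwrite(f'pics/{o}.png',i)
crop('top0','topc',128,164,300,284,4)
crop('scene0','scenec',240,130,390,280,4)
```

```text
(no output)
```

View pics/topc.png

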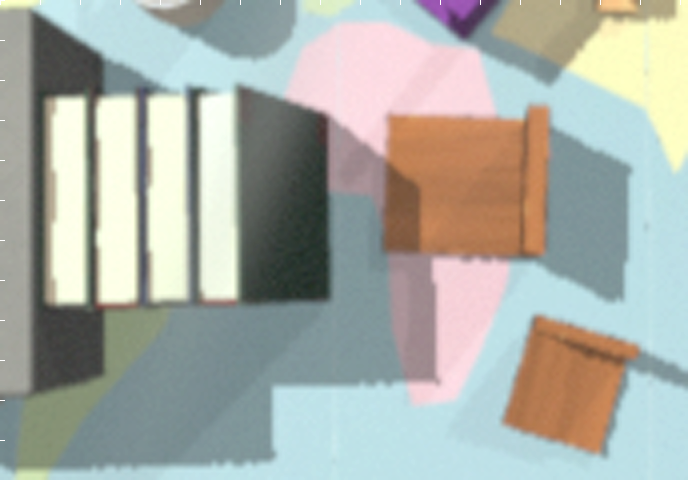

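View pics/scenec.png

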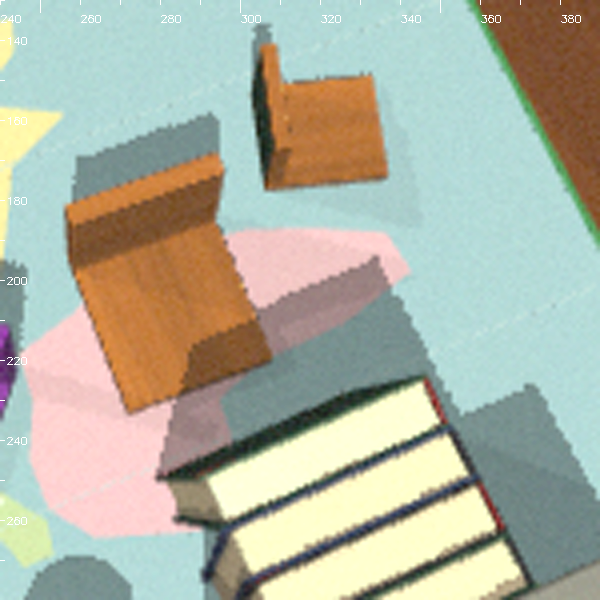

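Run:
```python
from h import *
t=load('top0');s=load('scene0')
T=lambda u,v:(128+u/4,164+v/4)
S=lambda u,v:(240+u/4,130+v/4)
# scene: far-left is +x ; names: +x side / -x side
for n,a,b in [('footend outer +x',(549,105),(66,206)),('footend outer -x',(547,256),(220,153)),('footend inner +x',(529,105),(70,222)),('footend inner -x',(524,256),(223,172)),
  ('boardtop +x',(388,115),(128,413)),('boardtop -x',(385,250),(271,357)),('ledger_end top outer +x',(238,88),(205,475)),('ledger_end top out -x',(241,301),(425,378)),('ledgerC? top',(189,92),(222,525))]:
    print(n,tri(t,T(*a),s,S(*b)))
for n,a,z in [('board+x',(388,115),.016),('board-x',(385,250),.016),('foot inner +x',(523,119),.016),('foot in -x',(522,254),.016),('ledend foot +x',(328,115),0.0),('ledend foot -x',(330,299),0.0),('cab +x',(34,10),.22),('cab -x',(34,392),.22),('cabbot+x',(104,57),0),('cabbot-x',(104,375),0),
 ('A top l+x',(45,96),.205),('A r +x',(88,96),.205),('B r+x',(138,95),.205),('C r+x',(189,93),.205),('C r-x',(194,302),.205),('A -x',(50,304),.205)]: print(n,atz(t,*T(*a),z))
print(atz(t,0.64*425,.64*405,.03), 'stamp',atz(t,.64*442,.64*250,.03),'purple',atz(t,.64*380,.64*268,.0))
```

```text
footend outer +x (array([ 0.6437, -0.1646,  0.1058]), np.float64(0.0038))
footend outer -x (array([ 0.5313, -0.1631,  0.0975]), np.float64(0.0045))
footend inner +x (array([ 0.6446, -0.1506,  0.1096]), np.float64(0.0003))
footend inner -x (array([ 0.5333, -0.1476,  0.0984]), np.float64(0.0007))
boardtop +x (array([ 0.6482, -0.0397, -0.0017]), np.float64(0.0017))
boardtop -x (array([ 0.5387, -0.0381,  0.0015]), np.float64(0.0027))
ledger_end top outer +x (array([0.6435, 0.0536, 0.2021]), np.float64(0.0043))
ledger_end top out -x (array([0.4985, 0.0494, 0.1969]), np.float64(0.0034))
ledgerC? top (array([0.6433, 0.0856, 0.1989]), np.float64(0.0019))
board+x [ 0.6469 -0.0411  0.016 ]
board-x [ 0.5394 -0.0398  0.016 ]
foot inner +x [ 0.6441 -0.149   0.016 ]
foot in -x [ 0.5365 -0.1483  0.016 ]
ledend foot +x [0.6485 0.0081 0.    ]
ledend foot -x [0.5006 0.0046 0.    ]
cab +x [0.6956 0.1885 0.22  ]
cab -x [0.4397 0.1805 0.22  ]
cabbot+x [0.695  0.1897 0.    ]
cabbot-x [0.4403 0.1828 0.    ]
A top l+x [0.6387 0.1832 0.205 ]
A r +x [0.6388 0.1539 0.205 ]
B r+x [0.6397 0.1199 0.205 ]
C r+x [0.6412 0.0852 0.205 ]
C r-x [0.499  0.0787 0.205 ]
A -x [0.4975 0.1755 0.205 ]
[ 0.4377 -0.1901  0.03  ] stamp [ 0.7514 -0.2257  0.03  ] purple [ 0.7184 -0.0988  0.    ]
```

Emit:
servo_tool([
  {"dx":0.16,"dy":0.2,"wz":0.036},
  {"dx":0.32,"dy":0.4,"wz":0.072},
  {"dx":0.48,"dy":0.6,"wz":0.108},
  {"dx":0.64,"dy":0.8,"wz":0.144},
  {"dx":0.8,"dy":1.0,"wz":0.18},
], jaw=0.6)

```text
$.steps[0]: bad value
```

Emit:
servo_tool([
  {"dx":0.16,"dy":0.2,"wz":0.035},
  {"dx":0.32,"dy":0.4,"wz":0.07},
  {"dx":0.48,"dy":0.6,"wz":0.105},
  {"dx":0.64,"dy":0.8,"wz":0.14},
  {"dx":0.8,"dy":1.0,"wz":0.175},
])

```text
$.steps[0]: bad value
```

Emit:
servo_tool([
  {"dx":0.16,"dy":0.2},
  {"dx":0.32,"dy":0.4},
  {"dx":0.48,"dy":0.6},
  {"dx":0.64,"dy":0.8},
  {"dx":0.8,"dy":1.0},
])

```text
$.steps[0]: bad value
```

Emit:
servo_tool([
  {"dx":0.18,"dy":0.2},
  {"dx":0.36,"dy":0.4},
  {"dx":0.54,"dy":0.6},
  {"dx":0.72,"dy":0.8},
  {"dx":0.91,"dy":1.0},
])

```text
$.steps[0]: bad value
```

Emit:
servo_tool([
  {"dx":0.16,"dy":0.2,"dz":0,"wx":0,"wy":0,"wz":0.036},
  {"dx":0.32,"dy":0.4,"dz":0,"wx":0,"wy":0,"wz":0.072},
  {"dx":0.48,"dy":0.6,"dz":0,"wx":0,"wy":0,"wz":0.108},
  {"dx":0.64,"dy":0.8,"dz":0,"wx":0,"wy":0,"wz":0.144},
  {"dx":0.8,"dy":1.0,"dz":0,"wx":0,"wy":0,"wz":0.18},
], jaw=0.6)

```text
time_s: 0.52
eef_pos: [0.3407, -0.4115, 0.2308]
eef_rot: [-0.0, 0.868, 0.497, 0.0]
wrist_force: [-0.1, -0.6, -0.8]
opening: 0.598
grasp_force: 0.0
```

Emit:
servo_tool([
  {"dx":0.16,"dy":0.2,"dz":0,"wx":0,"wy":0,"wz":0.035},
  {"dx":0.32,"dy":0.4,"dz":0,"wx":0,"wy":0,"wz":0.07},
  {"dx":0.48,"dy":0.6,"dz":0,"wx":0,"wy":0,"wz":0.105},
  {"dx":0.64,"dy":0.8,"dz":0,"wx":0,"wy":0,"wz":0.14},
  {"dx":0.8,"dy":1.0,"dz":0,"wx":0,"wy":0,"wz":0.172},
])

```text
time_s: 0.93
eef_pos: [0.4208, -0.3114, 0.2309]
eef_rot: [-0.0, 0.703, 0.711, 0.0]
wrist_force: [0.9, -0.2, 0.8]
opening: 0.602
grasp_force: 0.0
```

Emit:
servo_tool([
  {"dx":0.16,"dy":0.2,"dz":0,"wx":0,"wy":0,"wz":0},
  {"dx":0.32,"dy":0.4,"dz":0,"wx":0,"wy":0,"wz":0},
  {"dx":0.48,"dy":0.6,"dz":0,"wx":0,"wy":0,"wz":0},
  {"dx":0.64,"dy":0.8,"dz":0,"wx":0,"wy":0,"wz":0},
  {"dx":0.8,"dy":1.0,"dz":0,"wx":0,"wy":0,"wz":0},
])

```text
time_s: 1.35
eef_pos: [0.5007, -0.2114, 0.2309]
eef_rot: [-0.0, 0.705, 0.709, -0.0]
wrist_force: [0.5, 0.3, 0.2]
opening: 0.602
grasp_force: 0.0
```

Emit:
servo_tool([
  {"dx":0.18,"dy":0.2,"dz":0,"wx":0,"wy":0,"wz":0},
  {"dx":0.36,"dy":0.4,"dz":0,"wx":0,"wy":0,"wz":0},
  {"dx":0.54,"dy":0.6,"dz":0,"wx":0,"wy":0,"wz":0},
  {"dx":0.72,"dy":0.8,"dz":0,"wx":0,"wy":0,"wz":0},
  {"dx":0.91,"dy":1.0,"dz":0,"wx":0,"wy":0,"wz":0},
])

```text
time_s: 1.77
eef_pos: [0.5917, -0.1114, 0.2308]
eef_rot: [-0.0, 0.705, 0.709, -0.0]
wrist_force: [-0.4, -0.2, 0.3]
opening: 0.597
grasp_force: 0.0
```

Emit:
servo_tool([
  {"dx":0,"dy":0,"dz":-0.26,"wx":0,"wy":0,"wz":0},
  {"dx":0,"dy":0,"dz":-0.52,"wx":0,"wy":0,"wz":0},
  {"dx":0,"dy":0,"dz":-0.78,"wx":0,"wy":0,"wz":0},
  {"dx":0,"dy":0,"dz":-1,"wx":0,"wy":0,"wz":0},
  {"dx":0,"dy":0,"dz":-1,"wx":0,"wy":0,"wz":0},
])

```text
time_s: 2.18
eef_pos: [0.5876, -0.1111, 0.1254]
eef_rot: [-0.005, 0.705, 0.709, -0.002]
wrist_force: [-1.4, 1.9, -0.6]
opening: 0.601
grasp_force: 0.0
```

Emit:
servo_tool([
  {"dx":0,"dy":0,"dz":-0.1,"wx":0,"wy":0,"wz":0},
  {"dx":0,"dy":0,"dz":-0.2,"wx":0,"wy":0,"wz":0},
  {"dx":0,"dy":0,"dz":-0.3,"wx":0,"wy":0,"wz":0},
  {"dx":0,"dy":0,"dz":-0.36,"wx":0,"wy":0,"wz":0},
  {"dx":0,"dy":0,"dz":-0.36,"wx":0,"wy":0,"wz":0},
])

```text
time_s: 2.6
eef_pos: [0.5906, -0.1125, 0.0941]
eef_rot: [-0.001, 0.705, 0.709, -0.0]
wrist_force: [-0.3, 0.3, -0.6]
opening: 0.596
grasp_force: 0.0
```

Emit:
servo_tool([
  {"dx":0,"dy":-0.08,"dz":0,"wx":0,"wy":0,"wz":0},
  {"dx":0,"dy":-0.16,"dz":0,"wx":0,"wy":0,"wz":0},
  {"dx":0,"dy":-0.22,"dz":0,"wx":0,"wy":0,"wz":0},
  {"dx":0,"dy":-0.26,"dz":0,"wx":0,"wy":0,"wz":0},
  {"dx":0,"dy":-0.3,"dz":0,"wx":0,"wy":0,"wz":0},
])

```text
time_s: 3.02
eef_pos: [0.5916, -0.1435, 0.0959]
eef_rot: [0.0, 0.706, 0.709, 0.0]
wrist_force: [-0.8, 1.0, 1.0]
opening: 0.601
grasp_force: 0.8
```

Emit:
servo_tool([
  {"dx":0,"dy":-0.03,"dz":0,"wx":0,"wy":0,"wz":0},
  {"dx":0,"dy":-0.06,"dz":0,"wx":0,"wy":0,"wz":0},
  {"dx":0,"dy":-0.09,"dz":0,"wx":0,"wy":0,"wz":0},
  {"dx":0,"dy":-0.12,"dz":0,"wx":0,"wy":0,"wz":0},
  {"dx":0,"dy":-0.15,"dz":0,"wx":0,"wy":0,"wz":0},
])

```text
time_s: 3.43
eef_pos: [0.5912, -0.1579, 0.0952]
eef_rot: [-0.0, 0.705, 0.709, -0.0]
wrist_force: [-0.3, 0.4, 1.1]
opening: 0.603
grasp_force: 0.6
```

Run:
```python
from h import *
a=[]
for n,r in [('top',(160,280,190,300)),('scene',(120,240,230,340))]:
    snap(n,n+'1'); i=cv2.imread(f'pics/{n}1.png')[r[0]:r[1],r[2]:r[3]]
    a.append(cv2.convertScaleAbs(cv2.resize(i,(390,420),interpolation=cv2.INTER_CUBIC),alpha=1.5,beta=10))
cv2.imwrite('pics/t1.png',np.hstack(a))
```

```text
(no output)
```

View pics/t1.png

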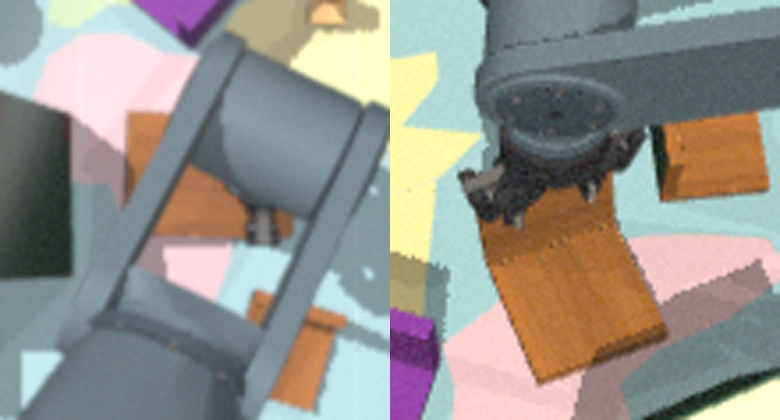

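Seen: the fingers are inside the L, and the board's top edge, at about (540–665, 340–380) in the right crop, has lifted off the desk. The bookend is turning about its heel, so I'll continue.

Emit:
servo_tool([
  {"dx":0,"dy":-0.04,"dz":-0.01,"wx":0,"wy":0,"wz":0},
  {"dx":0,"dy":-0.08,"dz":-0.02,"wx":0,"wy":0,"wz":0},
  {"dx":0,"dy":-0.12,"dz":-0.03,"wx":0,"wy":0,"wz":0},
  {"dx":0,"dy":-0.16,"dz":-0.04,"wx":0,"wy":0,"wz":0},
  {"dx":0,"dy":-0.2,"dz":-0.05,"wx":0,"wy":0,"wz":0},
])

```text
time_s: 3.95
eef_pos: [0.5913, -0.1783, 0.0901]
eef_rot: [0.0, 0.705, 0.709, -0.0]
wrist_force: [-1.4, 1.2, 0.0]
opening: 0.603
grasp_force: 0.3
```

Emit:
servo_tool([
  {"dx":0,"dy":-0.04,"dz":-0.01,"wx":0,"wy":0,"wz":0},
  {"dx":0,"dy":-0.08,"dz":-0.02,"wx":0,"wy":0,"wz":0},
  {"dx":0,"dy":-0.12,"dz":-0.03,"wx":0,"wy":0,"wz":0},
  {"dx":0,"dy":-0.16,"dz":-0.04,"wx":0,"wy":0,"wz":0},
  {"dx":0,"dy":-0.2,"dz":-0.05,"wx":0,"wy":0,"wz":0},
])

```text
time_s: 4.37
eef_pos: [0.5913, -0.1982, 0.0852]
eef_rot: [0.0, 0.705, 0.709, -0.0]
wrist_force: [-0.5, -0.1, 0.5]
opening: 0.602
grasp_force: 0.0
```

Emit:
servo_tool([
  {"dx":0,"dy":-0.04,"dz":0,"wx":0,"wy":0,"wz":0},
  {"dx":0,"dy":-0.08,"dz":0,"wx":0,"wy":0,"wz":0},
  {"dx":0,"dy":-0.12,"dz":0,"wx":0,"wy":0,"wz":0},
  {"dx":0,"dy":-0.16,"dz":0,"wx":0,"wy":0,"wz":0},
  {"dx":0,"dy":-0.2,"dz":0,"wx":0,"wy":0,"wz":0},
])

```text
time_s: 4.78
eef_pos: [0.5914, -0.2182, 0.0854]
eef_rot: [0.0, 0.705, 0.709, 0.0]
wrist_force: [-0.7, 0.2, -0.2]
opening: 0.6
grasp_force: 0.0
```

Emit:
servo_tool([
  {"dx":0,"dy":0,"dz":0.25,"wx":0,"wy":0,"wz":0},
  {"dx":0,"dy":0,"dz":0.5,"wx":0,"wy":0,"wz":0},
  {"dx":0,"dy":0,"dz":0.75,"wx":0,"wy":0,"wz":0},
  {"dx":0,"dy":-0.3,"dz":1,"wx":0,"wy":0,"wz":0},
  {"dx":0,"dy":-0.6,"dz":1,"wx":0,"wy":0,"wz":0},
], jaw=0)

```text
time_s: 5.2
eef_pos: [0.5944, -0.2789, 0.1923]
eef_rot: [0.005, 0.704, 0.71, 0.001]
wrist_force: [1.0, -0.3, 1.3]
opening: 0.001
grasp_force: 0.0
```

Emit:
servo_tool([
  {"dx":0.1,"dy":-0.25,"dz":0,"wx":0,"wy":0,"wz":0},
  {"dx":0.2,"dy":-0.5,"dz":0,"wx":0,"wy":0,"wz":0},
  {"dx":0.2,"dy":-0.75,"dz":0,"wx":0,"wy":0,"wz":0},
  {"dx":0.2,"dy":-1,"dz":0,"wx":0,"wy":0,"wz":0},
  {"dx":0.2,"dy":-1,"dz":0,"wx":0,"wy":0,"wz":0},
])

```text
time_s: 5.62
eef_pos: [0.6103, -0.3829, 0.1851]
eef_rot: [0.001, 0.707, 0.707, -0.001]
wrist_force: [-0.4, 0.1, 0.2]
opening: 0.003
grasp_force: 0.0
```

Run:
```python
from h import *
a=[]
for n,r in [('top',(164,274,170,290)),('scene',(110,220,240,340))]:
    snap(n,n+'2'); i=cv2.imread(f'pics/{n}2.png')[r[0]:r[1],r[2]:r[3]]
    a.append(cv2.convertScaleAbs(cv2.resize(i,None,fx=3.6,fy=3.6,interpolation=cv2.INTER_CUBIC),alpha=1.5,beta=10))
cv2.imwrite('pics/t2.png',np.hstack(a)); print([x.shape for x in a])
```

```text
[(396, 432, 3), (396, 360, 3)]
```

View pics/t2.png

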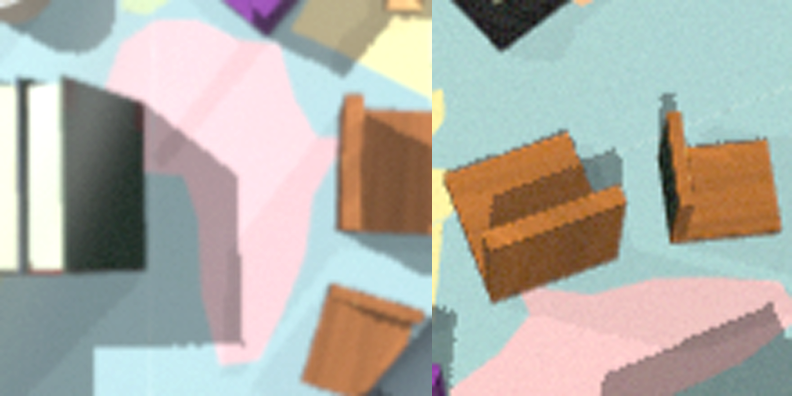

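Seen: the bookend stands on its foot. The upright's back top edge is at (340–344, 95–232) in the left crop, and the foot end is at (446,175)–(568,132) in the right one.

Run:
```python
from h import *
t=load('top2');s=load('scene2')
T=lambda u,v:(170+u/3.6,164+v/3.6)
S=lambda u,v:(240+(u-432)/3.6,110+v/3.6)
print('top +x',atz(t,*T(344,95),.125),'-x',atz(t,*T(339,232),.125))
print('scene backtop +x',atz(s,*S(488,247),.125),'-x',atz(s,*S(627,202),.125))
print('backbot',atz(s,*S(492,301),0),atz(s,*S(619,258),0))
print('footend',atz(s,*S(446,176),.016),atz(s,*S(570,132),.016))
i=cv2.resize(cv2.imread('pics/top2.png')[170:260,240:340],None,fx=6,fy=6,interpolation=cv2.INTER_CUBIC)
cv2.imwrite('pics/t2b.png',cv2.convertScaleAbs(i,alpha=1.5,beta=10))
```

```text
top +x [ 0.6426 -0.1658  0.125 ] -x [ 0.5311 -0.1616  0.125 ]
scene backtop +x [ 0.6438 -0.1652  0.125 ] -x [ 0.5353 -0.1587  0.125 ]
backbot [ 0.6432 -0.165   0.    ] [ 0.5333 -0.1596  0.    ]
footend [ 0.6391 -0.2747  0.016 ] [ 0.5295 -0.272   0.016 ]
```

View pics/t2b.png

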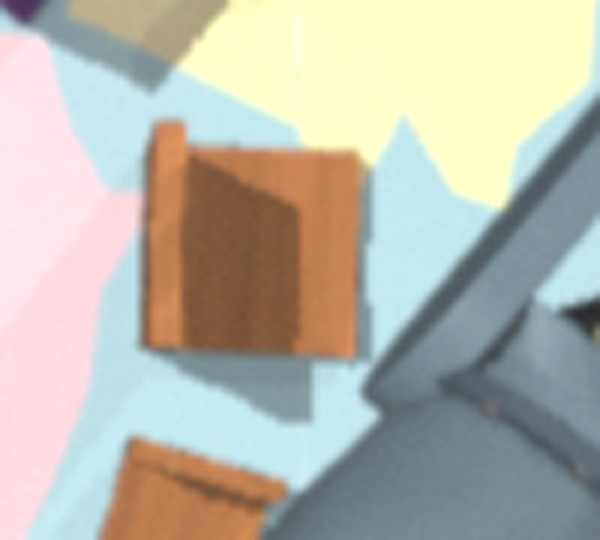

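Emit:
servo_tool([
  {"dx":-0.13,"dy":0.2,"dz":0,"wx":0,"wy":0,"wz":0.008},
  {"dx":-0.26,"dy":0.4,"dz":0,"wx":0,"wy":0,"wz":0.008},
  {"dx":-0.26,"dy":0.6,"dz":0,"wx":0,"wy":0,"wz":0.008},
  {"dx":-0.26,"dy":0.7,"dz":0,"wx":0,"wy":0,"wz":0.008},
  {"dx":-0.26,"dy":0.7,"dz":0,"wx":0,"wy":0,"wz":0.008},
], jaw=0.6)

```text
time_s: 6.13
eef_pos: [0.5858, -0.3046, 0.1857]
eef_rot: [-0.0, 0.695, 0.719, 0.0]
wrist_force: [0.6, -0.1, -0.7]
opening: 0.602
grasp_force: 0.0
```

Emit:
servo_tool([
  {"dx":0,"dy":0,"dz":-0.25,"wx":0,"wy":0,"wz":0},
  {"dx":0,"dy":0,"dz":-0.5,"wx":0,"wy":0,"wz":0},
  {"dx":0,"dy":0,"dz":-0.75,"wx":0,"wy":0,"wz":0},
  {"dx":0,"dy":0,"dz":-1,"wx":0,"wy":0,"wz":0},
  {"dx":0,"dy":0,"dz":-1,"wx":0,"wy":0,"wz":0},
])

```text
time_s: 6.55
eef_pos: [0.5825, -0.3058, 0.0794]
eef_rot: [-0.004, 0.696, 0.718, -0.001]
wrist_force: [-1.3, 0.7, -1.1]
opening: 0.602
grasp_force: 0.0
```

Emit:
servo_tool([
  {"dx":0,"dy":0,"dz":-0.2,"wx":0,"wy":0,"wz":0},
  {"dx":0,"dy":0,"dz":-0.4,"wx":0,"wy":0,"wz":0},
  {"dx":0,"dy":0,"dz":-0.6,"wx":0,"wy":0,"wz":0},
  {"dx":0,"dy":0,"dz":-0.72,"wx":0,"wy":0,"wz":0},
  {"dx":0,"dy":0,"dz":-0.72,"wx":0,"wy":0,"wz":0},
])

```text
time_s: 6.97
eef_pos: [0.5841, -0.307, 0.0111]
eef_rot: [-0.002, 0.696, 0.718, -0.0]
wrist_force: [-0.6, -0.2, 0.4]
opening: 0.601
grasp_force: 0.0
```

Emit:
servo_tool([
  {"dx":0,"dy":0,"dz":-0.04,"wx":0,"wy":0,"wz":0},
  {"dx":0,"dy":0,"dz":-0.08,"wx":0,"wy":0,"wz":0},
  {"dx":0,"dy":0,"dz":-0.1,"wx":0,"wy":0,"wz":0},
  {"dx":0,"dy":0,"dz":-0.1,"wx":0,"wy":0,"wz":0},
  {"dx":0,"dy":0,"dz":-0.1,"wx":0,"wy":0,"wz":0},
])

```text
time_s: 7.38
eef_pos: [0.5857, -0.308, 0.004]
eef_rot: [0.0, 0.696, 0.718, 0.0]
wrist_force: [-0.2, 0.6, 0.2]
opening: 0.603
grasp_force: 0.0
```

Emit:
servo_tool([
  {"dx":0,"dy":0.06,"dz":0,"wx":0,"wy":0,"wz":0},
  {"dx":0,"dy":0.12,"dz":0,"wx":0,"wy":0,"wz":0},
  {"dx":0,"dy":0.18,"dz":0,"wx":0,"wy":0,"wz":0},
  {"dx":0,"dy":0.24,"dz":0,"wx":0,"wy":0,"wz":0},
  {"dx":0,"dy":0.3,"dz":0,"wx":0,"wy":0,"wz":0},
])

```text
time_s: 7.8
eef_pos: [0.5857, -0.2775, 0.0037]
eef_rot: [0.001, 0.696, 0.718, -0.0]
wrist_force: [0.6, -2.4, -0.7]
opening: 0.598
grasp_force: 1.4
```

Emit:
servo_tool([
  {"dx":-0.004,"dy":0.08,"dz":0,"wx":0,"wy":0,"wz":0},
  {"dx":-0.008,"dy":0.16,"dz":0,"wx":0,"wy":0,"wz":0},
  {"dx":-0.012,"dy":0.24,"dz":0,"wx":0,"wy":0,"wz":0},
  {"dx":-0.016,"dy":0.32,"dz":0,"wx":0,"wy":0,"wz":0},
  {"dx":-0.02,"dy":0.4,"dz":0,"wx":0,"wy":0,"wz":0},
])

```text
time_s: 8.22
eef_pos: [0.5835, -0.2372, 0.0036]
eef_rot: [0.0, 0.696, 0.718, -0.0]
wrist_force: [0.5, -4.8, 1.7]
opening: 0.599
grasp_force: 2.1
```

Emit:
servo_tool([
  {"dx":-0.004,"dy":0.08,"dz":0,"wx":0,"wy":0,"wz":0},
  {"dx":-0.008,"dy":0.16,"dz":0,"wx":0,"wy":0,"wz":0},
  {"dx":-0.012,"dy":0.24,"dz":0,"wx":0,"wy":0,"wz":0},
  {"dx":-0.016,"dy":0.32,"dz":0,"wx":0,"wy":0,"wz":0},
  {"dx":-0.02,"dy":0.4,"dz":0,"wx":0,"wy":0,"wz":0},
])

```text
time_s: 8.63
eef_pos: [0.5816, -0.1973, 0.0036]
eef_rot: [0.0, 0.696, 0.718, -0.0]
wrist_force: [-0.5, -5.3, 2.7]
opening: 0.601
grasp_force: 2.5
```

Emit:
servo_tool([
  {"dx":-0.004,"dy":0.08,"dz":0,"wx":0,"wy":0,"wz":0},
  {"dx":-0.008,"dy":0.16,"dz":0,"wx":0,"wy":0,"wz":0},
  {"dx":-0.012,"dy":0.24,"dz":0,"wx":0,"wy":0,"wz":0},
  {"dx":-0.016,"dy":0.32,"dz":0,"wx":0,"wy":0,"wz":0},
  {"dx":-0.02,"dy":0.4,"dz":0,"wx":0,"wy":0,"wz":0},
])

```text
time_s: 9.05
eef_pos: [0.5795, -0.1572, 0.0036]
eef_rot: [0.0, 0.696, 0.718, -0.0]
wrist_force: [0.7, -4.7, 2.7]
opening: 0.597
grasp_force: 2.6
```

Run:
```python
from h import *
a=[]
for n,r in [('top',(164,274,160,280)),('scene',(140,250,240,340))]:
    snap(n,n+'3'); i=cv2.imread(f'pics/{n}3.png')[r[0]:r[1],r[2]:r[3]]
    a.append(cv2.convertScaleAbs(cv2.resize(i,None,fx=3.6,fy=3.6,interpolation=cv2.INTER_CUBIC),alpha=1.5,beta=10))
cv2.imwrite('pics/t3.png',np.hstack(a))
```

```text
(no output)
```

View pics/t3.png

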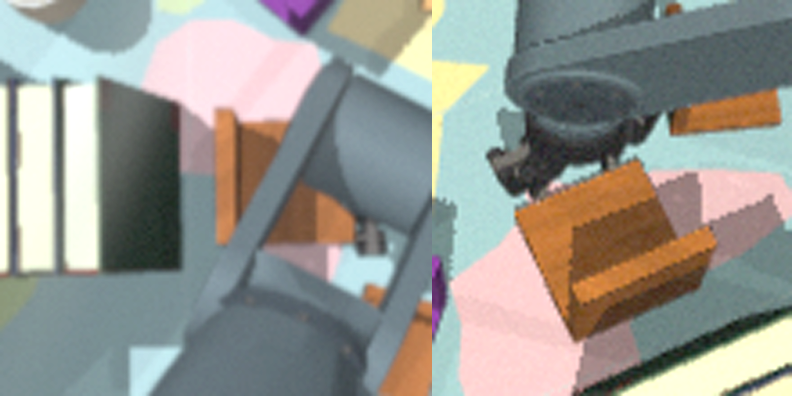

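Seen: the bookend stands square to the tool. Its back top edge is at (217,110)–(216,243) in the left crop and the leaning ledger's foot at (180,101)–(181,269).

Run:
```python
from h import *
t=load('top3');s=load('scene3')
T=lambda u,v:(160+u/3.6,164+v/3.6)
S=lambda u,v:(240+(u-432)/3.6,140+v/3.6)
print('top',atz(t,*T(217,110),.125),atz(t,*T(216,243),.125),'led foot',atz(t,*T(180,101),0),atz(t,*T(181,269),0))
print('scene backtop',atz(s,*S(578,303),.125),atz(s,*S(716,245),.125),'bot',atz(s,*S(578,341),0),atz(s,*S(704,292),0))
print('foot',atz(s,*S(517,213),.016),atz(s,*S(639,160),.016))
```

```text
top [ 0.6298 -0.033   0.125 ] [ 0.522  -0.0333  0.125 ] led foot [0.6507 0.0082 0.    ] [0.5007 0.0053 0.    ]
scene backtop [ 0.6315 -0.0259  0.125 ] [ 0.5233 -0.0275  0.125 ] bot [ 0.627  -0.0256  0.    ] [ 0.5191 -0.024   0.    ]
foot [ 0.6329 -0.1367  0.016 ] [ 0.5251 -0.1406  0.016 ]
```

Emit:
servo_tool([
  {"dx":-0.004,"dy":0.08,"dz":0,"wx":0,"wy":0,"wz":0},
  {"dx":-0.008,"dy":0.16,"dz":0,"wx":0,"wy":0,"wz":0},
  {"dx":-0.012,"dy":0.24,"dz":0,"wx":0,"wy":0,"wz":0},
  {"dx":-0.014,"dy":0.3,"dz":0,"wx":0,"wy":0,"wz":0},
  {"dx":-0.016,"dy":0.35,"dz":0,"wx":0,"wy":0,"wz":0},
])

```text
time_s: 9.57
eef_pos: [0.5773, -0.1216, 0.003]
eef_rot: [-0.0, 0.696, 0.718, -0.0]
wrist_force: [0.8, -2.8, -0.8]
opening: 0.599
grasp_force: 1.4
```

Emit:
servo_tool([
  {"dx":-0.002,"dy":0.04,"dz":0,"wx":0,"wy":0,"wz":0},
  {"dx":-0.004,"dy":0.08,"dz":0,"wx":0,"wy":0,"wz":0},
  {"dx":-0.006,"dy":0.12,"dz":0,"wx":0,"wy":0,"wz":0},
  {"dx":-0.008,"dy":0.16,"dz":0,"wx":0,"wy":0,"wz":0},
  {"dx":-0.01,"dy":0.2,"dz":0,"wx":0,"wy":0,"wz":0},
])

```text
time_s: 9.98
eef_pos: [0.5767, -0.1031, 0.0032]
eef_rot: [0.0, 0.696, 0.718, -0.0]
wrist_force: [0.0, -5.9, -1.9]
opening: 0.597
grasp_force: 3.1
```

Emit:
servo_tool([
  {"dx":-0.001,"dy":0.02,"dz":0,"wx":0,"wy":0,"wz":0},
  {"dx":-0.002,"dy":0.04,"dz":0,"wx":0,"wy":0,"wz":0},
  {"dx":-0.003,"dy":0.06,"dz":0,"wx":0,"wy":0,"wz":0},
  {"dx":-0.004,"dy":0.08,"dz":0,"wx":0,"wy":0,"wz":0},
  {"dx":-0.005,"dy":0.1,"dz":0,"wx":0,"wy":0,"wz":0},
])

```text
time_s: 10.4
eef_pos: [0.5762, -0.0932, 0.0032]
eef_rot: [0.0, 0.696, 0.718, -0.0]
wrist_force: [1.0, -5.8, -1.0]
opening: 0.601
grasp_force: 3.0
```

Emit:
servo_tool([
  {"dx":0,"dy":0.015,"dz":0,"wx":0,"wy":0,"wz":0},
  {"dx":0,"dy":0.03,"dz":0,"wx":0,"wy":0,"wz":0},
  {"dx":-0.003,"dy":0.045,"dz":0,"wx":0,"wy":0,"wz":0},
  {"dx":-0.003,"dy":0.06,"dz":0,"wx":0,"wy":0,"wz":0},
  {"dx":-0.004,"dy":0.08,"dz":0,"wx":0,"wy":0,"wz":0},
])

```text
time_s: 10.82
eef_pos: [0.5758, -0.0852, 0.0032]
eef_rot: [0.0, 0.696, 0.718, -0.0]
wrist_force: [0.3, -6.4, -0.5]
opening: 0.596
grasp_force: 2.8
```

Emit:
servo_tool([
  {"dx":0,"dy":0.008,"dz":0,"wx":0,"wy":0,"wz":0},
  {"dx":0,"dy":0.016,"dz":0,"wx":0,"wy":0,"wz":0},
  {"dx":0,"dy":0.024,"dz":0,"wx":0,"wy":0,"wz":0},
  {"dx":0,"dy":0.032,"dz":0,"wx":0,"wy":0,"wz":0},
  {"dx":0,"dy":0.04,"dz":0,"wx":0,"wy":0,"wz":0},
])

```text
time_s: 11.23
eef_pos: [0.5757, -0.0812, 0.0032]
eef_rot: [0.0, 0.696, 0.718, -0.0]
wrist_force: [-0.6, -6.1, -1.5]
opening: 0.602
grasp_force: 2.9
```

Emit:
servo_tool([
  {"dx":0,"dy":0.006,"dz":0,"wx":0,"wy":0,"wz":0},
  {"dx":0,"dy":0.012,"dz":0,"wx":0,"wy":0,"wz":0},
  {"dx":0,"dy":0.018,"dz":0,"wx":0,"wy":0,"wz":0},
  {"dx":0,"dy":0.024,"dz":0,"wx":0,"wy":0,"wz":0},
  {"dx":0,"dy":0.03,"dz":0,"wx":0,"wy":0,"wz":0},
])

```text
time_s: 11.65
eef_pos: [0.5756, -0.0782, 0.0031]
eef_rot: [0.0, 0.696, 0.718, -0.0]
wrist_force: [0.1, -6.4, -0.8]
opening: 0.602
grasp_force: 2.9
```

Run:
```python
from h import *
a=[]
for n,r in [('top',(164,274,140,260)),('scene',(150,260,260,360))]:
    snap(n,n+'4'); i=cv2.imread(f'pics/{n}4.png')[r[0]:r[1],r[2]:r[3]]
    a.append(cv2.convertScaleAbs(cv2.resize(i,None,fx=3.6,fy=3.6,interpolation=cv2.INTER_CUBIC),alpha=1.7,beta=20))
cv2.imwrite('pics/t4.png',np.hstack(a))
```

```text
(no output)
```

View pics/t4.png

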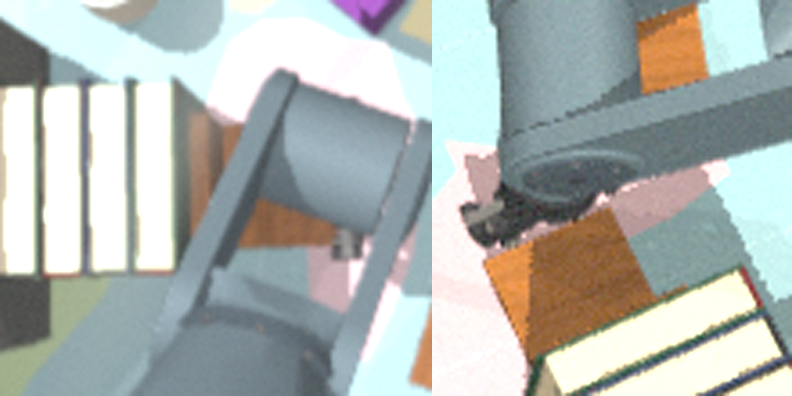

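Seen: the ledger is nearly upright. Its top sits against ledger_c, with a thin strip of its cover still showing at (175–190, 80–270) in the left crop. I'll keep pushing gently until the force rises.

Emit:
servo_tool([
  {"dx":0,"dy":0.006,"dz":0,"wx":0,"wy":0,"wz":0},
  {"dx":0,"dy":0.012,"dz":0,"wx":0,"wy":0,"wz":0},
  {"dx":0,"dy":0.018,"dz":0,"wx":0,"wy":0,"wz":0},
  {"dx":0,"dy":0.024,"dz":0,"wx":0,"wy":0,"wz":0},
  {"dx":0,"dy":0.03,"dz":0,"wx":0,"wy":0,"wz":0},
])

```text
time_s: 12.17
eef_pos: [0.5758, -0.0765, 0.0032]
eef_rot: [0.001, 0.696, 0.718, -0.001]
wrist_force: [0.2, -12.9, -2.7]
opening: 0.6
grasp_force: 6.4
```

Run:
```python
from h import *
t=load('top4');s=load('scene4')
T=lambda u,v:(140+u/3.6,164+v/3.6)
S=lambda u,v:(260+(u-432)/3.6,150+v/3.6)
print('A top row edges',[atz(t,*T(*p),.205) for p in [(39,86),(44,272),(84,84),(88,272),(130,82),(133,272),(174,80),(175,270)]])
print('end top outer scene',atz(s,*S(545,353),.205),atz(s,*S(742,268),.205))
```

```text
A top row edges [array([0.6391, 0.1517, 0.205 ]), array([0.4988, 0.1441, 0.205 ]), array([0.6408, 0.1177, 0.205 ]), array([0.4988, 0.1112, 0.205 ]), array([0.6425, 0.0829, 0.205 ]), array([0.4989, 0.0775, 0.205 ]), array([0.6442, 0.0495, 0.205 ]), array([0.5005, 0.0461, 0.205 ])]
end top outer scene [0.6413 0.0541 0.205 ] [0.4996 0.0516 0.205 ]
```

Emit:
servo_tool([
  {"dx":0,"dy":0.003,"dz":0,"wx":0,"wy":0,"wz":0},
  {"dx":0,"dy":0.006,"dz":0,"wx":0,"wy":0,"wz":0},
  {"dx":0,"dy":0.008,"dz":0,"wx":0,"wy":0,"wz":0},
  {"dx":0,"dy":0.008,"dz":0,"wx":0,"wy":0,"wz":0},
  {"dx":0,"dy":0.008,"dz":0,"wx":0,"wy":0,"wz":0},
])

```text
time_s: 12.58
eef_pos: [0.5758, -0.0764, 0.0031]
eef_rot: [0.001, 0.696, 0.718, -0.001]
wrist_force: [-0.5, -13.9, -2.5]
opening: 0.603
grasp_force: 6.8
```

Emit:
servo_tool([
  {"dx":0,"dy":-0.02,"dz":0,"wx":0,"wy":0,"wz":0},
  {"dx":0,"dy":-0.04,"dz":0,"wx":0,"wy":0,"wz":0},
  {"dx":0,"dy":-0.1,"dz":0,"wx":0,"wy":0,"wz":0},
  {"dx":0,"dy":-0.2,"dz":0,"wx":0,"wy":0,"wz":0},
  {"dx":0,"dy":-0.4,"dz":0,"wx":0,"wy":0,"wz":0},
])

```text
time_s: 13.0
eef_pos: [0.5753, -0.1126, 0.0029]
eef_rot: [-0.001, 0.696, 0.718, 0.0]
wrist_force: [0.1, -0.8, -0.3]
opening: 0.603
grasp_force: 0.0
```

Emit:
servo_tool([
  {"dx":0,"dy":0,"dz":0.2,"wx":0,"wy":0,"wz":0},
  {"dx":0,"dy":0,"dz":0.4,"wx":0,"wy":0,"wz":0},
  {"dx":0,"dy":0,"dz":0.6,"wx":0,"wy":0,"wz":0},
  {"dx":0,"dy":0,"dz":0.8,"wx":0,"wy":0,"wz":0},
  {"dx":0,"dy":0,"dz":1,"wx":0,"wy":0,"wz":0},
])

```text
time_s: 13.42
eef_pos: [0.5755, -0.1142, 0.1041]
eef_rot: [-0.0, 0.697, 0.718, 0.0]
wrist_force: [0.2, -0.3, -0.1]
opening: 0.6
grasp_force: 0.0
```

Emit:
servo_tool([
  {"dx":0,"dy":-0.2,"dz":0.2,"wx":0,"wy":0,"wz":0},
  {"dx":0,"dy":-0.4,"dz":0.4,"wx":0,"wy":0,"wz":0},
  {"dx":0,"dy":-0.6,"dz":0.6,"wx":0,"wy":0,"wz":0},
  {"dx":0,"dy":-0.8,"dz":0.6,"wx":0,"wy":0,"wz":0},
  {"dx":0,"dy":-1,"dz":0.6,"wx":0,"wy":0,"wz":0},
])

```text
time_s: 13.83
eef_pos: [0.5767, -0.2157, 0.1654]
eef_rot: [0.002, 0.696, 0.718, 0.001]
wrist_force: [0.6, 0.8, -0.3]
opening: 0.6
grasp_force: 0.0
```

Emit:
servo_tool([
  {"dx":0,"dy":-0.25,"dz":0,"wx":0,"wy":0,"wz":0},
  {"dx":0,"dy":-0.5,"dz":0,"wx":0,"wy":0,"wz":0},
  {"dx":0,"dy":-0.75,"dz":0,"wx":0,"wy":0,"wz":0},
  {"dx":0,"dy":-1,"dz":0,"wx":0,"wy":0,"wz":0},
  {"dx":0,"dy":-1,"dz":0,"wx":0,"wy":0,"wz":0},
])

```text
time_s: 14.25
eef_pos: [0.575, -0.319, 0.1633]
eef_rot: [0.001, 0.698, 0.716, -0.001]
wrist_force: [-0.9, -0.2, 0.8]
opening: 0.598
grasp_force: 0.0
```

Run:
```python
from h import *
a=[]
for n,r in [('top',(164,274,140,250)),('scene',(150,260,260,370))]:
    snap(n,n+'5'); i=cv2.imread(f'pics/{n}5.png')[r[0]:r[1],r[2]:r[3]]
    a.append(cv2.convertScaleAbs(cv2.resize(i,None,fx=3.6,fy=3.6,interpolation=cv2.INTER_CUBIC),alpha=1.7,beta=20))
cv2.imwrite('pics/t5.png',np.hstack(a))
```

```text
(no output)
```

View pics/t5.png

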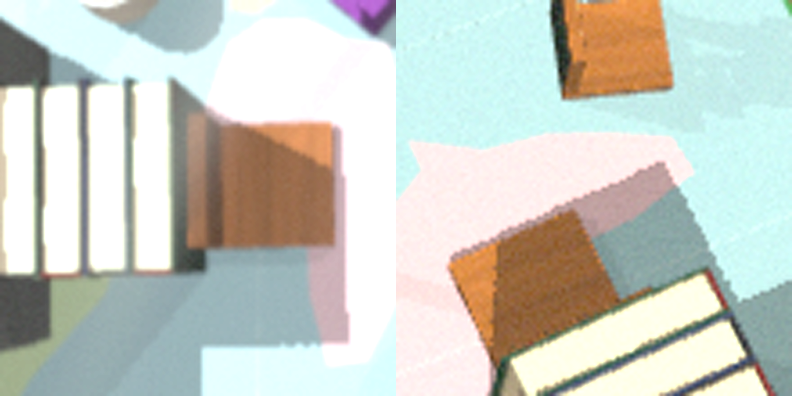

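Run:
```python
from h import *
t=load('top5');s=load('scene5')
T=lambda u,v:(140+u/3.6,164+v/3.6)
S=lambda u,v:(260+(u-396)/3.6,150+v/3.6)
print('end top',atz(t,*T(173,79),.205),atz(t,*T(174,270),.205),'end base -x',atz(t,*T(205,271),0.))
print('be back top',atz(t,*T(187,114),.125),atz(t,*T(188,247),.125),'foot end',atz(t,*T(334,122),.016),atz(t,*T(333,246),.016))
print('C top',atz(t,*T(128,81),.205),atz(t,*T(132,272),.205))
print('scene foot',atz(s,*S(449,266),.016),atz(s,*S(573,209),.016))
```

```text
end top [0.6449 0.0503 0.205 ] [0.5005 0.0469 0.205 ] end base -x [0.4989 0.0478 0.    ]
be back top [0.6262 0.0497 0.125 ] [0.5186 0.0471 0.125 ] foot end [ 0.6305 -0.0661  0.016 ] [ 0.521 -0.066  0.016]
C top [0.6432 0.0844 0.205 ] [0.4989 0.0783 0.205 ]
scene foot [ 0.6319 -0.0573  0.016 ] [ 0.5233 -0.0627  0.016 ]
```

Seen: the ledger is upright (top edge y 0.047 m, base 0.048 m). The bookend's back is flush against it, and the centres agree to about 1 mm. The robot is clear of everything.

```bash
python3 -c "
from bench import workorder
print(workorder.hand_in())"
```

```text
the job is handed in; nothing more can be done
None
```

The job is handed in: the bookend is back on its foot and snug against the now upright last ledger, centred on its cover to about 1 mm by the camera measurements; it took about 14 s, and as far as the pictures show nothing else moved.

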